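# Find the weak clip by pulling its card, and reject it

### The arm

A 7-joint arm with a two-finger parallel gripper is mounted at the origin on a cart in front of the work surface, level with it; the furniture and walls round the work are solid. World frame = base frame: x ahead of the robot, y to its left, z up, the work surface at z = 0. Lengths are in m, angles in rad, forces in N, time in s.
With the tool pointing down it reaches from about 0.4 to 0.925 m from the base axis. Payload 4.1 kg.
Tool frame: the origin (TCP) lies between the finger pads; the fingertips stand 19 mm ahead of it and the grasp point (between the pads) is the TCP; z points along the fingers, y is the line along which they close (so a half turn about z gives the same grasp; the last joint's range is limited). The gripper opens to 85 mm and grips with 20 to 120 N. Pads are 22 mm wide; open, the fingers measure 114 mm over their backs; the gripper's body (76 mm by 85 mm) begins 54 mm behind the grasp point. The pads swing forward as they close: fully open they stand 13 mm farther back than shut.
Start: joints at [-0.099, 0.398, 0.045, 1.537, -0.019, 1.207, -0.051], TCP at [0.65, 0, 0.225] pointing down, gripper open.
Joint ranges: [-2.82, 2.82], [-0.49, 2.23], [-1.37, 1.46], [0, 2.46], [-1.36, 4.5], [0.23, 2], [-2.94, 2.94]. Speed limits (rad/s): [2.57, 2.57, 3.14, 3.14, 3.14, 3.14, 3.14].

### API

Orientations are given as [roll, pitch, yaw] about the fixed x, y, z axes, in that order (R = Rz(yaw) Ry(pitch) Rx(roll)).
In Python, from workcell import status, optics, robot, spotter gives the robot as it stands. The module is installed in compiled form; this text tells all that it offers.
- The arm moves only by the tool carry_out, never from a script. Its argument "deltas" is a list that holds one entry, the list of rows, each a list of 5 numbers: the shift along the tool's x, y, z each as a share of 12 cm, from -1 to 1, then the turn about the tool's z as a share of 180 degrees, from -1 to 1, then the opening, from 0 (shut) to 1 (fully open). A call has 1 to 12 rows; each row is the pose to reach, as a shift and turn from the pose commanded when the call began, along the tool's axes at that moment, turning the shorter way round; what a row does not reach only later rows make up. A row lasts 1/8 s, in which the tool goes at most 62.5 mm and 10.7 degrees, less where a joint would pass 70% of its speed; a pose out of reach is approached as far as the arm can. A call with a number of a shift or a turn outside -1 to 1 is refused whole. A call with a gripper value outside its range is refused whole. The fingers move at their own pace and stop on an object; "grip_force" is the grip in N (left out, the last holds). Time passes only in rows, so rows that repeat a pose let the fingers close. It gives the time, the measured TCP pose, the force, the opening and the grip force at its end, in the units of the state.
- status.get_obs(): the state, without advancing time (a new reading comes with each control period).
- optics.read_camera(name): name is "scene" or "side" or "wrist"; returns a dict with "img" (480x640x3 uint8, blue, green, red), "range_z" (480x640 float32, m along the optical axis (not along the pixel's ray), 0 where there is no reading), "K" (3x3 intrinsics, pixels), "T" (4x4, takes a point from camera to world coordinates). Camera axes: x right, y down, z forward; pixel columns grow to the right and rows downward; lengths in m; the calibration is good to about 2 mm. A picture is of the moment at which its call begins.
- robot.close_job(): hands the job in; it is judged then, once.
Trained networks look in a picture, given as the dict that the camera call returned (one of the last four; its "shot" number tells which), for a name from the list of things; names that differ only in an ending like _2 or _b are one class to them, and where a whole thing is asked for, a point or a joint stands for the part that bears it (a point fixed in the world has none). Each returns a list of dicts, best first, with "conf" (0 to 1); they miss things now and then, are a little off and sometimes report something else, mostly with a low value. They report only what shows in the picture. A call takes as long as a camera call.
- spotter.boxes_of(picture, name): "rect" ([left, top, right, bottom] in pixels, round what is visible of it).
The state is a dict: "t": time; "qpos": joint angles; "joint_vel": joint speeds; "joint_efforts": joint torques, N m; "tool_pos": TCP position; "tool_rot": TCP orientation; "ft_force": force on the tool from outside, world axes, zero at the start; "wrist_torque": the same for the moment, N m; "finger_gap": opening from 0.0 (shut) to 1.0 (fully open); "finger_force": force on a finger pad.
Only numpy, scipy, OpenCV 4.12 (cv2) and the standard library are available. Lean on these libraries where they do the work, as an engineer would, in place of code of your own. Each camera call takes 0.05 s, during which the arm holds its last target. There are 200 camera calls.

### The job

One of the three wooden spring clips on the pull-test stand has gone weak: with the clips standing in their cradles, draw the cards toward the robot, one at a time, until a card slides out or its sprung cradle has come forward to the first steel line (about 15 mm, 9 newtons), and never as far as the second line (24 mm); a card that holds stays in its clip, back in its place with the cradle at rest. Put the card that slides out in the wooden tray, then set the empty weak clip upright on the high end of the roller lane, lengthwise, so that it runs down to the stop. Leave the other things on the table where they are.

Things in the scene. Friction and masses are not known exactly. Their poses are not given: they have to be found in the camera images.
- stand: Pull-test stand, fixed: plywood board 160 x 300 x 12 mm with three sprung aluminium cradles, 100 mm apart. Origin: underside, below the middle cradle's centre; the cards stick out along -x, y runs along the row of cradles, z up. Cradle centres at rest: x = 0, y = +100 mm (left), 0 (middle), -100 mm (right). Which clip stands in which cradle varies.
- cradle_left (a joint): Travel (m) of the left cradle along the stand's -x: 0 at rest, at most 0.030, against a spring of 600 N/m, so it tells the pull on the card: 15 mm = 9 N (first line), 24 mm = 14.4 N (second line). The two lines are short steel strips set in the board, 15 and 24 mm ahead of the rest place of the cradle's front edge, on either side of it.
- cradle_middle (a joint): Travel of the middle cradle, as cradle_left. Each cradle is a shallow tray 105 x 56 mm, floor 6 mm thick (its clip stands 18 mm above the table), side walls 16 mm high. At its -x end stands a fork of two posts, 46 mm high, between which the card sticks out; when the card is pulled the clip leans on the fork.
- cradle_right (a joint): Travel of the right cradle, as cradle_left.
- clip_a: Wooden spring clip 90 (x) x 34 x 45 mm, 0.15 to 0.27 kg. Stands loose in a cradle, lifts straight up. Origin: centre of underside. At -x its jaws, 45 mm long; at +x a solid back block, x = 2 to 45 mm, 34 mm wide, top at 45 mm, to grip it by. All three look alike; a good one's card slips only above about 16 N, the weak one's at 4 to 7 N. The card is free after sliding 32 mm.
- card_a: Stiff brown card with blue cloth swatch, 115 (x) x 8 (y) x 46 mm, 40 g, standing on its long edge; 32 mm of its +x end are in the jaws of clip_a. Origin: middle of the lower edge, 24 mm above the table, 70.5 mm from the clip's middle along the clip's -x. The cradle's fork ends 18 mm from the card's middle, so pinch the outer half, x = -10 to -45 mm.
- card_a_mid (a point): Centre of the card, 23 mm above its lower edge.
- clip_b: Second wooden spring clip, like clip_a in all that can be seen.
- card_b: Card in the jaws of clip_b, like card_a.
- card_b_mid (a point): Centre of the card, 23 mm above its lower edge.
- clip_c: Third wooden spring clip, like clip_a in all that can be seen.
- card_c: Card in the jaws of clip_c, like card_a.
- card_c_mid (a point): Centre of the card, 23 mm above its lower edge.
- lane: Roller lane for rejects, fixed: dark steel rails and 13 aluminium rollers, 340 mm long, 56 mm wide inside, sloping down along its +y at 0.16 rad; rails 10 mm above the rollers; a stop plate 26 mm above the rollers closes the low end (+y). Origin: on the table below its middle, z up; roller tops are 62 mm up at the middle. A clip at the stop has its middle at y = 123 mm.
- lane_top (a point): Point on the roller tops, mid-width, 100 mm up the slope from the lane's middle and 78 mm above the table: a clip set down here upright, lengthwise (either end first), rolls down by itself in 1 to 3 s. Axes as the lane's.
- tray: Shallow open wooden tray, fixed, 180 (x) x 130 (y) x 22 mm, walls and floor 5 mm; origin: middle of its underside, z up. The freed card goes here, flat or on edge.
- glue_pot: White glue pot, 52 mm wide, 51 mm high, bystander, origin at its underside.
- pigment_jar: Pigment jar with white lid, 48 mm wide, 66 mm high, bystander, origin at its underside.
- tape_roll2: Roll of masking tape, 108 mm wide, 26 mm high, lying flat, bystander.
- cream_pot: White pot with dark lid, 70 mm wide, 56 mm high, bystander, origin at its underside.
- print_block2: Wooden printing block, 48 x 62 x 43 mm, bystander, origin at its underside.

How it is judged:
On the way, in this order (a step that is already met when the one before it is completed fails the run):
1. one card is out of the jaws of its clip, which still stands in its cradle; the other two cards and clips are in their places (((distance of each of card_b_mid, card_c_mid from where it was at the start of the episode below 0.012 m and distance of each of clip_b, clip_c from where it was at the start of the episode below 0.008 m and x of card_a_mid in the frame of clip_a below -0.105 m and distance of clip_a from where it was at the start of the episode below 0.015 m) or (distance of each of card_a_mid, card_c_mid from where it was at the start of the episode below 0.012 m and distance of each of clip_a, clip_c from where it was at the start of the episode below 0.008 m and x of card_b_mid in the frame of clip_b below -0.105 m and distance of clip_b from where it was at the start of the episode below 0.015 m) or (distance of each of card_a_mid, card_b_mid from where it was at the start of the episode below 0.012 m and distance of each of clip_a, clip_b from where it was at the start of the episode below 0.008 m and x of card_c_mid in the frame of clip_c below -0.105 m and distance of clip_c from where it was at the start of the episode below 0.015 m))), for 0.1 s.
2. that card is in the tray, its clip still in its cradle (((distance of each of card_b_mid, card_c_mid from where it was at the start of the episode below 0.012 m and distance of each of clip_b, clip_c from where it was at the start of the episode below 0.008 m and x of card_a_mid in the frame of tray between -0.075 and 0.075 m and y of card_a_mid in the frame of tray between -0.055 and 0.055 m and z of card_a_mid in the frame of tray below 0.035 m and linear speed of card_a below 0.02 m/s and distance of clip_a from where it was at the start of the episode below 0.015 m) or (distance of each of card_a_mid, card_c_mid from where it was at the start of the episode below 0.012 m and distance of each of clip_a, clip_c from where it was at the start of the episode below 0.008 m and x of card_b_mid in the frame of tray between -0.075 and 0.075 m and y of card_b_mid in the frame of tray between -0.055 and 0.055 m and z of card_b_mid in the frame of tray below 0.035 m and linear speed of card_b below 0.02 m/s and distance of clip_b from where it was at the start of the episode below 0.015 m) or (distance of each of card_a_mid, card_b_mid from where it was at the start of the episode below 0.012 m and distance of each of clip_a, clip_b from where it was at the start of the episode below 0.008 m and x of card_c_mid in the frame of tray between -0.075 and 0.075 m and y of card_c_mid in the frame of tray between -0.055 and 0.055 m and z of card_c_mid in the frame of tray below 0.035 m and linear speed of card_c below 0.02 m/s and distance of clip_c from where it was at the start of the episode below 0.015 m))), for 0.2 s.
At the end, for the whole second after the job is handed in: Freed card in the tray (centre within its walls, under 35 mm above its underside); its clip upright (0.35 rad) in the lane, within 15 mm of the stop and 20 mm of the centre line; other two cards within 12 mm and clips within 8 mm of their starts; all at rest (((distance of each of card_b_mid, card_c_mid from where it was at the start of the episode below 0.012 m and distance of each of clip_b, clip_c from where it was at the start of the episode below 0.008 m and x of card_a_mid in the frame of tray between -0.075 and 0.075 m and y of card_a_mid in the frame of tray between -0.055 and 0.055 m and z of card_a_mid in the frame of tray below 0.035 m and linear speed of each of card_a, clip_a below 0.02 m/s and y of clip_a in the frame of lane above 0.108 m and x of clip_a in the frame of lane between -0.02 and 0.02 m and height (world z) of clip_a above 0.03 m and angle between clip_a's own z axis and vertical below 0.35 rad) or (distance of each of card_a_mid, card_c_mid from where it was at the start of the episode below 0.012 m and distance of each of clip_a, clip_c from where it was at the start of the episode below 0.008 m and x of card_b_mid in the frame of tray between -0.075 and 0.075 m and y of card_b_mid in the frame of tray between -0.055 and 0.055 m and z of card_b_mid in the frame of tray below 0.035 m and linear speed of each of card_b, clip_b below 0.02 m/s and y of clip_b in the frame of lane above 0.108 m and x of clip_b in the frame of lane between -0.02 and 0.02 m and height (world z) of clip_b above 0.03 m and angle between clip_b's own z axis and vertical below 0.35 rad) or (distance of each of card_a_mid, card_b_mid from where it was at the start of the episode below 0.012 m and distance of each of clip_a, clip_b from where it was at the start of the episode below 0.008 m and x of card_c_mid in the frame of tray between -0.075 and 0.075 m and y of card_c_mid in the frame of tray between -0.055 and 0.055 m and z of card_c_mid in the frame of tray below 0.035 m and linear speed of each of card_c, clip_c below 0.02 m/s and y of clip_c in the frame of lane above 0.108 m and x of clip_c in the frame of lane between -0.02 and 0.02 m and height (world z) of clip_c above 0.03 m and angle between clip_c's own z axis and vertical below 0.35 rad))); the robot touches nothing.
It fails at once if a cradle was drawn out to the end line (24 mm, 14.4 N): pulled too hard (value of joint any of cradle_left, cradle_middle, cradle_right above 0.024 m).
It fails at once if a bystander was moved by more than 30 mm (distance of any of glue_pot, pigment_jar, tape_roll2, cream_pot, print_block2 from where it was at the start of the episode above 0.03 m).
It also fails if it takes over 72 s, if anything falls off the work surface, if the arm or the gripper's body presses on something with over 40 N, if the wrist force passes 120 N, or if a joint passes its speed limit or range.

## Working session

There is one attempt and no reset: what is moved stays moved. The work goes in short steps, Python scripts to look and compute and a tool call to move; the robot and the scene stay as the last step left them, time stands still between calls to the robot, and variables do not carry over. Pictures are saved under pics/ and viewed, at most 10 in all, crops included, and the job is handed in when it is done.

Besides the shell and the picture viewer there is one more tool, called after "Emit:" as name([rows], argument=value, ...), one row to a line, values as JSON. carry_out: Moves the arm, as the interface text tells. Shift numbers are shares of 12 cm and turn numbers shares of 180 degrees, none past 1 either way. Its arguments: {"type":"object","properties":{"deltas":{"type":"array","items":{"type":"array","items":{"type":"array","items":{"type":"number","minimum":-1,"maximum":1}}}},"grip_force":{"type":"number"}},"required":["deltas"]}

```bash
mkdir -p pics; cat > h.py <<'E'
import numpy as np, cv2
from workcell import status, optics, robot, spotter
def pts(p):
    z=p["range_z"]; K=p["K"]; v,u=np.mgrid[:480,:640]
    c=np.stack([(u-K[0,2])/K[0,0]*z,(v-K[1,2])/K[1,1]*z,z,np.ones_like(z)],-1)
    w=(c@p["T"].T)[...,:3]; w[z<=0]=np.nan
    return w
E
python3 - <<'E'
from h import *
o=status.get_obs(); print(o["t"],o["tool_pos"],o["tool_rot"],o["finger_gap"])
for c in ["scene","side"]:
    p=optics.read_camera(c); cv2.imwrite(f"pics/{c}0.png",p["img"]); w=pts(p); np.save(c+".npy",w)
    print(c,p["T"][:3,3].round(2))
    for n in ["clip_a","card_a","stand","lane","tray","glue_pot","pigment_jar","tape_roll2","cream_pot","print_block2"]:
        for d in spotter.boxes_of(p,n)[:3]:
            l,t,r,b=[int(x) for x in d["rect"]]
            q=w[max(t,0):b,max(l,0):r].reshape(-1,3);q=q[q[:,2]>.015]
            print(n,round(d["conf"],2),[l,t,r,b],np.nanmedian(q,0).round(3) if len(q) else "")
E
```

```text
0.0 [6.49348930e-01 1.91646017e-05 2.24254862e-01] [-3.13961095e+00  1.32532797e-04  1.57092069e+00] 0.9988324868399859
scene [0.03 1.21 0.74]
clip_a 0.82 [297, 227, 328, 252] [ 0.628 -0.027  0.053]
clip_a 0.6 [317, 216, 344, 233] [ 0.623 -0.127  0.055]
clip_a 0.57 [277, 239, 308, 264] [0.652 0.07  0.044]
card_a 0.93 [299, 243, 336, 270] [0.584 0.069 0.044]
card_a 0.86 [320, 231, 358, 253] [ 0.565 -0.031  0.046]
stand 0.57 [261, 222, 365, 280] [ 0.605 -0.024  0.044]
stand 0.34 [348, 204, 419, 233] [ 0.53  -0.259  0.022]
lane 0.79 [193, 285, 318, 419] [0.52  0.438 0.052]
tray 0.75 [347, 206, 417, 233] [ 0.529 -0.255  0.023]
tray 0.52 [274, 254, 311, 269] [0.632 0.077 0.03 ]
glue_pot 0.72 [225, 274, 252, 302] [0.686 0.253 0.033]
pigment_jar 0.61 [313, 199, 328, 220] [ 0.7   -0.234  0.054]
tape_roll2 0.68 [185, 302, 229, 342] [0.694 0.381 0.025]
cream_pot 0.79 [323, 187, 348, 214] [ 0.692 -0.333  0.048]
print_block2 0.71 [387, 188, 411, 204] [ 0.533 -0.49   0.026]
side [-0.19 -1.18  1.03]
clip_a 0.77 [318, 245, 340, 260] [ 0.635 -0.056  0.055]
clip_a 0.63 [299, 228, 325, 248] [0.633 0.043 0.051]
clip_a 0.57 [331, 260, 359, 279] [ 0.626 -0.156  0.051]
card_a 0.73 [307, 266, 341, 286] [ 0.562 -0.138  0.048]
card_a 0.64 [262, 192, 293, 212] [0.693 0.366 0.023]
card_a 0.54 [289, 248, 325, 269] [ 0.574 -0.038  0.045]
stand 0.73 [287, 235, 370, 296] [ 0.608 -0.058  0.04 ]
lane 0.71 [204, 176, 261, 235] [0.514 0.409 0.058]
tray 0.61 [316, 299, 393, 352] [ 0.526 -0.353  0.02 ]
glue_pot 0.58 [290, 209, 305, 223] [0.686 0.232 0.032]
glue_pot 0.34 [205, 176, 258, 235] [0.514 0.408 0.058]
pigment_jar 0.71 [378, 267, 393, 293] [ 0.698 -0.262  0.049]
tape_roll2 0.5 [287, 230, 371, 296] [ 0.611 -0.056  0.041]
tape_roll2 0.39 [206, 176, 258, 233] [0.515 0.407 0.058]
cream_pot 0.63 [396, 286, 421, 314] [ 0.69  -0.37   0.053]
print_block2 0.76 [388, 345, 410, 371] [ 0.533 -0.508  0.026]
```

```bash
python3 - <<'E'
from h import *
s=[]
for c in ["scene","side"]:
    w=np.load(c+".npy"); im=cv2.imread(f"pics/{c}0.png"); 
    s.append(cv2.resize(im[170:430,170:430],(400,400)))
    q=w.reshape(-1,3); col=im.reshape(-1,3); 
    # heightmap 1mm->1px x 0.4..0.8 (rows), y -.55...55
    m=np.zeros((400,550,3),np.uint8); 
    ok=(q[:,2]>.008)&(q[:,2]<.12)&(q[:,0]>.4)&(q[:,0]<.8)&(abs(q[:,1])<.55)
    q=q[ok];col=col[ok];o=np.argsort(q[:,2]);q=q[o];col=col[o]
    for P,k in zip(q,col): cv2.circle(m,(int((.55-P[1])*500),int((.8-P[0])*1000)),2,k.tolist(),-1)
    m=cv2.resize(m,(800,290)); 
    s.append(m)
cv2.imwrite("pics/a.png",np.vstack([s[1],s[3]])); cv2.imwrite("pics/b.png",np.hstack([s[0],s[2]]))
E
```

```text
(no output)
```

View pics/b.png

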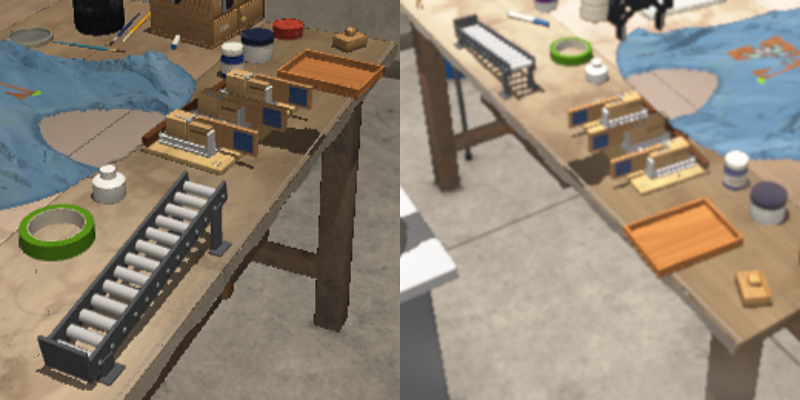

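```bash
python3 - <<'E'
from h import *
p=optics.read_camera("wrist"); cv2.imwrite("pics/w0.png",p["img"]); np.save("w0.npy",pts(p)); print(p["T"].round(3))
for n in ["clip_a","card_a"]:
    for d in spotter.boxes_of(p,n)[:3]: print(n,d)
# lane & tray
a=np.vstack([np.load(c+".npy").reshape(-1,3) for c in ["scene","side"]])
def rect(n,x0,x1,y0,y1,z0,z1):
    q=a[(a[:,0]>x0)&(a[:,0]<x1)&(a[:,1]>y0)&(a[:,1]<y1)&(a[:,2]>z0)&(a[:,2]<z1)]
    r=cv2.minAreaRect((q[:,:2]*1000).astype(np.float32)); print(n,len(q),r)
    return q
rect("tray",.4,.66,-.45,-.18,.012,.035)
q=rect("lane",.4,.62,.2,.65,.03,.12)
print(np.percentile(q,[1,50,99],axis=0).round(3))
for i in range(12):
    y0=.22+i*.035; s=q[(q[:,1]>y0)&(q[:,1]<y0+.035)]
    if len(s)>5: print(round(y0,3),np.percentile(s[:,0],[2,98]).round(3),np.percentile(s[:,2],[50,98]).round(3))
E
```

```text
[[ 1.     0.001  0.     0.649]
 [ 0.001 -0.954 -0.301  0.077]
 [-0.     0.301 -0.954  0.374]
 [ 0.     0.     0.     1.   ]]
clip_a {'rect': [247.5, 116.3, 368.1, 175.5], 'conf': 0.96}
clip_a {'rect': [245.7, 320.5, 338.8, 382.6], 'conf': 0.72}
clip_a {'rect': [247.4, 230.9, 349.9, 287.0], 'conf': 0.55}
card_a {'rect': [144.2, 122.2, 295.7, 150.6], 'conf': 0.97}
card_a {'rect': [206.2, 334.3, 274.7, 371.7], 'conf': 0.72}
card_a {'rect': [146.0, 235.3, 282.7, 268.4], 'conf': 0.62}
tray 1097 ((540.0027465820312, -283.19110107421875), (232.50918579101562, 208.89344787597656), 82.21307373046875)
lane 6063 ((515.6963500976562, 437.15118408203125), (365.7701110839844, 76.20079040527344), 87.7206039428711)
[[0.475 0.272 0.031]
 [0.513 0.451 0.058]
 [0.551 0.612 0.094]]
0.255 [0.475 0.543] [0.083 0.098]
0.29 [0.474 0.543] [0.078 0.095]
0.325 [0.477 0.544] [0.075 0.089]
0.36 [0.478 0.546] [0.069 0.083]
0.395 [0.479 0.547] [0.064 0.078]
0.43 [0.481 0.547] [0.058 0.073]
0.465 [0.482 0.549] [0.053 0.067]
0.5 [0.483 0.551] [0.048 0.061]
0.535 [0.484 0.551] [0.042 0.056]
0.57 [0.485 0.553] [0.04  0.057]
0.605 [0.487 0.553] [0.049 0.062]
```

View pics/w0.png

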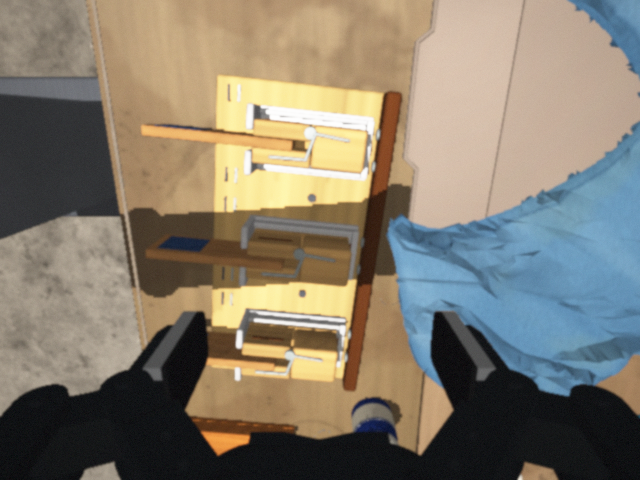

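```bash
python3 - <<'E'
from h import *
w=np.load("w0.npy").reshape(-1,3); a=np.vstack([w]+[np.load(c+".npy").reshape(-1,3) for c in ["scene","side"]])
for src,nm in [(w,"wrist"),(a,"all")]:
  for yc in [.06,-.04,-.14]:
    for n,z0,z1,x0,x1 in [("card",.066,.075,.47,.64),("clip",.059,.0655,.635,.70)]:
        q=src[(abs(src[:,1]-yc)<.045)&(src[:,2]>z0)&(src[:,2]<z1)&(src[:,0]>x0)&(src[:,0]<x1)]
        if len(q)<10: print(nm,n,yc,len(q)); continue
        vx,vy,cx,cy=cv2.fitLine(q[:,:2].astype(np.float32),cv2.DIST_HUBER,0,.001,.001).ravel()
        print(nm,n,yc,len(q),"ang",round(np.degrees(np.arctan2(vy,vx)),1),"c",cx.round(4),cy.round(4),"x",np.percentile(q[:,0],[1,99]).round(3),"y",np.percentile(q[:,1],[1,99]).round(3),"z",np.median(q[:,2]).round(4))
q=a[(a[:,2]>.012)&(a[:,2]<.035)&(a[:,1]<-.18)&(a[:,1]>-.42)&(a[:,0]>.4)&(a[:,0]<.645)]
for y in np.arange(-.4,-.2,.02):
    s=q[abs(q[:,1]-y)<.01]; print("tray",y.round(2),len(s),np.percentile(s[:,0],[2,98]).round(3) if len(s)>5 else "")
E
```

```text
wrist card 0.06 1683 ang -6.1 c 0.5719 0.0633 x [0.516 0.628] y [0.049 0.072] z 0.0701
wrist clip 0.06 2598 ang -10.5 c 0.6602 0.0552 x [0.636 0.686] y [0.037 0.072] z 0.0631
wrist card -0.04 1429 ang -5.8 c 0.5625 -0.0355 x [0.505 0.631] y [-0.048 -0.027] z 0.0699
wrist clip -0.04 1689 ang -25.9 c 0.6598 -0.0461 x [0.636 0.676] y [-0.062 -0.028] z 0.0631
wrist card -0.14 679 ang -6.3 c 0.5752 -0.1362 x [0.547 0.625] y [-0.15  -0.131] z 0.0698
wrist clip -0.14 1000 ang -64.8 c 0.6505 -0.1422 x [0.636 0.666] y [-0.162 -0.128] z 0.063
all card 0.06 1870 ang -6.1 c 0.5717 0.0635 x [0.515 0.628] y [0.049 0.073] z 0.07
all clip 0.06 2777 ang -15.0 c 0.6627 0.0546 x [0.636 0.686] y [0.037 0.073] z 0.063
all card -0.04 1606 ang -5.7 c 0.5674 -0.0357 x [0.505 0.632] y [-0.049 -0.027] z 0.0699
all clip -0.04 1840 ang -12.6 c 0.6555 -0.0442 x [0.636 0.676] y [-0.062 -0.027] z 0.063
all card -0.14 858 ang -4.9 c 0.5648 -0.1355 x [0.498 0.627] y [-0.151 -0.125] z 0.0697
all clip -0.14 1107 ang -83.4 c 0.6504 -0.1435 x [0.636 0.666] y [-0.162 -0.127] z 0.0629
tray -0.4 151 [0.494 0.604]
tray -0.38 258 [0.428 0.606]
tray -0.36 53 [0.427 0.609]
tray -0.34 61 [0.428 0.613]
tray -0.32 56 [0.433 0.614]
tray -0.3 56 [0.434 0.617]
tray -0.28 121 [0.437 0.618]
tray -0.26 843 [0.442 0.593]
tray -0.24 9 [0.441 0.48 ]
tray -0.22 0
```

Emit:
carry_out([
  [[0.55,-0.88,0.78,-0.467,0.5],[0.55,-0.88,0.78,-0.467,0.5],[0.55,-0.88,0.78,-0.467,0.5],[0.55,-0.88,0.78,-0.467,0.5],[0.55,-0.88,0.78,-0.467,0.5],[0.55,-0.88,0.78,-0.467,0.5],[0.55,-0.88,0.78,-0.467,0.5],[0.55,-0.88,0.78,-0.467,0.5],[0.55,-0.88,0.78,-0.467,0.5]],
], grip_force=60)

```text
t: 2.38
tool_pos: [0.5446, 0.0659, 0.1319]
tool_rot: [3.141, 0.0, 3.036]
ft_force: [-0.4, 0.3, -0.5]
finger_gap: 0.503
finger_force: 0.0
```

```bash
cat > m.py <<'E'
from h import *
from scipy.spatial.transform import Rotation as Ro
def delta(target,o=None):
    "shares of 12cm along tool axes from measured pose to world target"
    o=o or status.get_obs(); R=Ro.from_euler("xyz",o["tool_rot"]).as_matrix()
    return (R.T@(np.array(target)-o["tool_pos"])/.12).round(3)
def st():
    o=status.get_obs(); print("t",round(o["t"],2),"p",np.round(o["tool_pos"],4),"yaw",np.degrees(o["tool_rot"]).round(2),"F",np.round(o["ft_force"],2),"gap",round(o["finger_gap"],3),"ff",o["finger_force"])
    return o
E
python3 - <<'E'
from m import *
st()
p=optics.read_camera("wrist"); cv2.imwrite("pics/w1.png",p["img"]); w=pts(p).reshape(-1,3)
q=w[(abs(w[:,1]-.065)<.03)&(w[:,2]>.066)&(w[:,2]<.075)&(w[:,0]>.48)&(w[:,0]<.62)]
vx,vy,cx,cy=cv2.fitLine(q[:,:2].astype(np.float32),cv2.DIST_HUBER,0,.001,.001).ravel()
print(len(q),np.degrees(np.arctan(vy/vx)),cx,cy,np.percentile(q[:,0],[1,99]),"y at .544",cy+vy/vx*(.544-cx))
print(delta([.544,cy+vy/vx*(.544-cx),.046]))
E
```

```text
t 2.38 p [0.5446 0.0659 0.1319] yaw [1.7999e+02 2.0000e-02 1.7394e+02] F [-0.37  0.27 -0.47] gap 0.503 ff 0.0
2170 -5.8989153 0.56370115 0.06415795 [0.514552   0.61891741] y at .544 0.066193484
[0.005 0.002 0.715]
```

Emit:
carry_out([
  [[0.0,0.0,0.4,0,0.5],[0.0,0.0,0.715,0,0.5],[0.0,0.0,0.715,0,0.5],[0.0,0.0,0.715,0,0.0],[0.0,0.0,0.715,0,0.0],[0.0,0.0,0.715,0,0.0],[0.0,0.0,0.715,0,0.0]],
])

```text
t: 3.3
tool_pos: [0.5459, 0.0665, 0.0475]
tool_rot: [3.141, 0.003, 3.038]
ft_force: [-1.0, 0.5, 7.1]
finger_gap: 0.077
finger_force: 61.1
```

```bash
python3 -c "
from m import *
st()"
```

```text
t 3.3 p [0.5459 0.0665 0.0475] yaw [179.95   0.19 174.06] F [-1.02  0.49  7.1 ] gap 0.077 ff 61.13987445831299
```

Emit:
carry_out([
  [[0.03,0,0,0,0.0],[0.06,0,0,0,0.0],[0.08,0,0,0,0.0],[0.08,0,0,0,0.0]],
])

```text
t: 3.8
tool_pos: [0.5374, 0.0673, 0.0472]
tool_rot: [3.14, 0.006, 3.038]
ft_force: [4.5, 0.4, 5.7]
finger_gap: 0.075
finger_force: 61.1
```

Emit:
carry_out([
  [[0.03,0,0,0,0.0],[0.05,0,0,0,0.0],[0.06,0,0,0,0.0],[0.06,0,0,0,0.0]],
])

```text
t: 4.3
tool_pos: [0.5318, 0.0678, 0.0473]
tool_rot: [3.14, 0.008, 3.038]
ft_force: [8.2, -0.6, 2.4]
finger_gap: 0.075
finger_force: 60.7
```

Emit:
carry_out([
  [[-0.05,0,0,0,0.0],[-0.1,0,0,0,0.0],[-0.14,0,0,0,0.0],[-0.14,0,0,0,0.0],[-0.14,0,0,0,0.0],[-0.14,0,0,0,0.4],[-0.14,0,0,0,0.4],[-0.14,0,0,0,0.4]],
])

```text
t: 5.3
tool_pos: [0.5429, 0.0657, 0.045]
tool_rot: [-3.141, -0.003, 3.038]
ft_force: [-0.2, 0.1, -0.1]
finger_gap: 0.402
finger_force: 0.0
```

```bash
python3 -c "
from m import *
st(); u=np.array([.9945,-.1045])
for c in [(.5615,-.0355),(.551,-.134)]:
    g=np.array(c)-.028*u; print(g,delta([*g,.046]))"
```

```text
t 5.3 p [0.5429 0.0657 0.045 ] yaw [-1.7995e+02 -1.7000e-01  1.7406e+02] F [-0.2   0.12 -0.07] gap 0.402 ff 0.0
[ 0.533654 -0.032574] [-0.008 -0.823 -0.008]
[ 0.523154 -0.131074] [-0.006 -1.648 -0.007]
```

Emit:
carry_out([
  [[0,0,-0.52,0,0.4],[0,0,-0.58,0,0.4],[0,-0.41,-0.58,0,0.5],[0,-0.823,-0.58,0,0.5],[0,-0.823,-0.58,0,0.5],[0,-0.823,-0.3,0,0.5],[0,-0.823,0,0,0.5],[0,-0.823,0,0,0.5],[0,-0.823,0,0,0.0],[0,-0.823,0,0,0.0],[0,-0.823,0,0,0.0],[0,-0.823,0,0,0.0]],
])

```text
t: 6.8
tool_pos: [0.5353, -0.0322, 0.0472]
tool_rot: [3.141, 0.003, 3.038]
ft_force: [-0.4, 0.6, 6.0]
finger_gap: 0.077
finger_force: 61.1
```

Emit:
carry_out([
  [[0.03,0,0,0,0.0],[0.06,0,0,0,0.0],[0.08,0,0,0,0.0],[0.08,0,0,0,0.0]],
])

```text
t: 7.3
tool_pos: [0.5267, -0.0313, 0.0468]
tool_rot: [3.141, 0.004, 3.038]
ft_force: [4.3, -0.3, 4.9]
finger_gap: 0.074
finger_force: 61.1
```

Emit:
carry_out([
  [[0.03,0,0,0,0.0],[0.05,0,0,0,0.0],[0.06,0,0,0,0.0],[0.06,0,0,0,0.0]],
])

```text
t: 7.8
tool_pos: [0.5211, -0.0306, 0.0469]
tool_rot: [3.141, 0.007, 3.038]
ft_force: [8.0, -1.1, 1.8]
finger_gap: 0.077
finger_force: 60.8
```

Emit:
carry_out([
  [[-0.05,0,0,0,0.0],[-0.1,0,0,0,0.0],[-0.14,0,0,0,0.0],[-0.14,0,0,0,0.0],[-0.14,0,0,0,0.0],[-0.14,0,0,0,0.4],[-0.14,0,0,0,0.4],[-0.14,0,0,0,0.4]],
])

```text
t: 8.8
tool_pos: [0.5327, -0.0322, 0.045]
tool_rot: [-3.141, -0.003, 3.038]
ft_force: [0.2, 1.1, -0.7]
finger_gap: 0.404
finger_force: 0.0
```

Emit:
carry_out([
  [[0,0,-0.52,0,0.4],[0,0,-0.58,0,0.4],[0,-0.41,-0.58,0,0.5],[0,-0.823,-0.58,0,0.5],[0,-0.823,-0.58,0,0.5],[0,-0.823,-0.58,0,0.5]],
])

```text
t: 9.55
tool_pos: [0.5233, -0.1299, 0.1147]
tool_rot: [3.141, -0.002, 3.038]
ft_force: [1.0, 0.3, 0.6]
finger_gap: 0.5
finger_force: 0.0
```

```bash
python3 - <<'E'
from m import *
st()
p=optics.read_camera("wrist"); cv2.imwrite("pics/w2.png",p["img"]); w=pts(p).reshape(-1,3); np.save("w2.npy",w)
q=w[(abs(w[:,1]+.133)<.03)&(w[:,2]>.066)&(w[:,2]<.075)&(w[:,0]>.47)&(w[:,0]<.61)]
vx,vy,cx,cy=cv2.fitLine(q[:,:2].astype(np.float32),cv2.DIST_HUBER,0,.001,.001).ravel()
print(len(q),np.degrees(np.arctan(vy/vx)),np.percentile(q[:,0],[1,99]))
x=.523; print(delta([x,cy+vy/vx*(x-cx),.046]))
E
```

```text
t 9.55 p [ 0.5233 -0.1299  0.1147] yaw [ 1.7995e+02 -9.0000e-02  1.7405e+02] F [0.98 0.31 0.57] gap 0.5 ff 0.0
2615 -6.0277767 [0.49406848 0.60659909]
[ 0.002 -0.03   0.574]
```

View pics/w2.png

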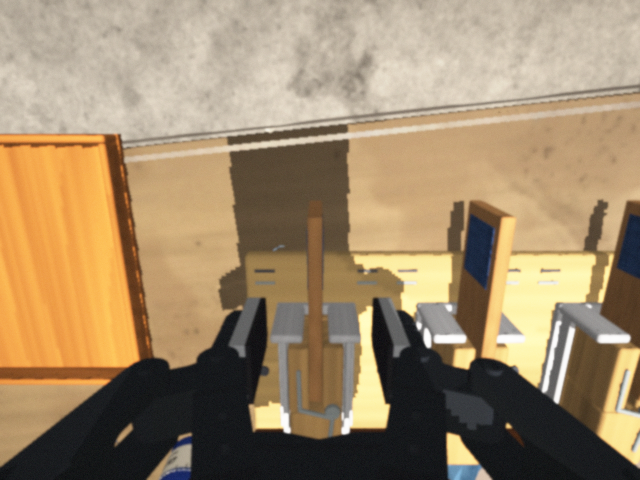

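Emit:
carry_out([
  [[0,-0.03,0.2,0,0.5],[0,-0.03,0.575,0,0.5],[0,-0.03,0.575,0,0.5],[0,-0.03,0.575,0,0.0],[0,-0.03,0.575,0,0.0],[0,-0.03,0.575,0,0.0],[0,-0.03,0.575,0,0.0]],
])

```text
t: 10.48
tool_pos: [0.5251, -0.1338, 0.048]
tool_rot: [3.141, 0.003, 3.038]
ft_force: [-0.8, 2.3, 5.7]
finger_gap: 0.071
finger_force: 61.8
```

Emit:
carry_out([
  [[0.03,0,0,0,0.0],[0.06,0,0,0,0.0],[0.08,0,0,0,0.0],[0.08,0,0,0,0.0]],
])

```text
t: 10.98
tool_pos: [0.5162, -0.1332, 0.0475]
tool_rot: [-3.142, 0.005, 3.038]
ft_force: [5.6, 0.7, 5.7]
finger_gap: 0.074
finger_force: 61.7
```

Emit:
carry_out([
  [[0.03,0,0,0,0.0],[0.05,0,0,0,0.0],[0.06,0,0,0,0.0],[0.06,0,0,0,0.0]],
])

```text
t: 11.48
tool_pos: [0.5097, -0.1325, 0.0474]
tool_rot: [-3.142, 0.006, 3.038]
ft_force: [6.7, 0.4, 3.5]
finger_gap: 0.075
finger_force: 61.5
```

Emit:
carry_out([
  [[0.02,0,0,0,0.0],[0.035,0,0,0,0.0],[0.035,0,0,0,0.0]],
])

```text
t: 11.85
tool_pos: [0.5054, -0.1321, 0.0474]
tool_rot: [-3.141, 0.006, 3.038]
ft_force: [6.0, 0.6, 3.9]
finger_gap: 0.072
finger_force: 61.5
```

```bash
python3 - <<'E'
from m import *
st()
p=optics.read_camera("wrist"); cv2.imwrite("pics/w3.png",cv2.resize(p["img"][150:480,150:560],None,fx=1.5,fy=1.5)); w=pts(p)
E
```

```text
t 11.85 p [ 0.5054 -0.1321  0.0474] yaw [-179.99    0.33  174.08] F [6.03 0.56 3.92] gap 0.072 ff 61.485410928726196
```

View pics/w3.png

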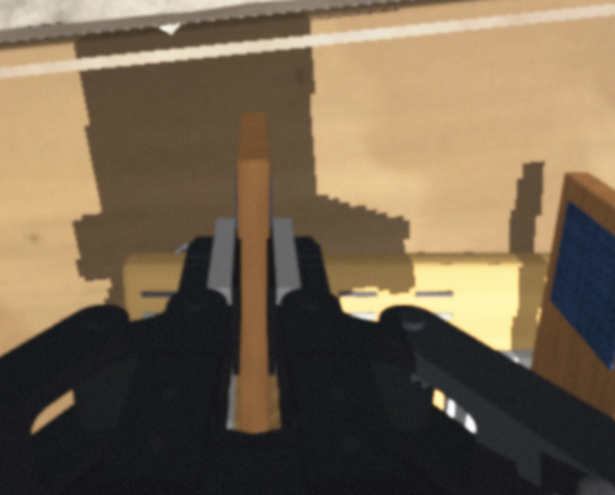

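Emit:
carry_out([
  [[0.04,0,0,0,0.0],[0.08,0,0,0,0.0],[0.12,0,0,0,0.0],[0.16,0,0,0,0.0],[0.2,0,0,0,0.0],[0.24,0,0,0,0.0],[0.28,0,0,0,0.0],[0.32,0,0,0,0.0],[0.36,0,0,0,0.0],[0.4,0,0,0,0.0],[0.4,0,0,0,0.0]],
])

```text
t: 13.28
tool_pos: [0.4546, -0.1269, 0.0465]
tool_rot: [-3.142, -0.0, 3.038]
ft_force: [0.4, -0.3, -0.4]
finger_gap: 0.074
finger_force: 60.9
```

```bash
python3 -c "
from m import *
st();print(delta([.46,-.127,.16]))"
```

```text
t 13.28 p [ 0.4546 -0.1269  0.0465] yaw [-1.8000e+02 -1.0000e-02  1.7406e+02] F [ 0.37 -0.27 -0.36] gap 0.074 ff 60.94542860984802
[-0.045  0.003 -0.946]
```

Emit:
carry_out([
  [[0,0,-0.5,0,0.0],[0,-0.3,-0.5,0,0.0],[-0.3,-0.65,-0.5,0,0.0],[-0.5,-1.0,-0.5,0,0.0],[-0.5,-1.0,-0.5,0,0.0]],
])

```text
t: 13.9
tool_pos: [0.5032, -0.257, 0.1066]
tool_rot: [-3.139, 0.002, 3.032]
ft_force: [-0.1, 0.6, -0.7]
finger_gap: 0.07
finger_force: 60.9
```

```bash
python3 - <<'E'
from m import *
st()
p=optics.read_camera("wrist"); w=pts(p); 
q=w[(w[...,2]>.016)&(w[...,2]<.028)&(w[...,1]<-.2)&(w[...,1]>-.42)&(w[...,0]<.64)&(w[...,0]>.41)]
u=np.array([.9945,-.1045]);v=np.array([.1045,.9945]);a=q[:,:2]@u;b=q[:,:2]@v
h=lambda s:[(round(c,3),n) for n,c in zip(*np.histogram(s,np.arange(-.45,.75,.01))) if n>60]
print("u",h(a));print("v",h(b))
print(delta([.497,-.307,.032]))
E
```

```text
t 13.9 p [ 0.5032 -0.257   0.1066] yaw [-1.7987e+02  1.1000e-01  1.7374e+02] F [-0.13  0.62 -0.74] gap 0.07 ff 60.93677759170532
u [(np.float64(0.46), np.int64(1944)), (np.float64(0.47), np.int64(358)), (np.float64(0.48), np.int64(346)), (np.float64(0.49), np.int64(327)), (np.float64(0.5), np.int64(307)), (np.float64(0.51), np.int64(234)), (np.float64(0.52), np.int64(192)), (np.float64(0.53), np.int64(166)), (np.float64(0.54), np.int64(164)), (np.float64(0.55), np.int64(155)), (np.float64(0.56), np.int64(152)), (np.float64(0.57), np.int64(146)), (np.float64(0.58), np.int64(140)), (np.float64(0.59), np.int64(134)), (np.float64(0.6), np.int64(132)), (np.float64(0.61), np.int64(124)), (np.float64(0.62), np.int64(125)), (np.float64(0.63), np.int64(97))]
v [(np.float64(-0.34), np.int64(2731)), (np.float64(-0.33), np.int64(180)), (np.float64(-0.32), np.int64(149)), (np.float64(-0.31), np.int64(152)), (np.float64(-0.3), np.int64(153)), (np.float64(-0.29), np.int64(150)), (np.float64(-0.28), np.int64(154)), (np.float64(-0.27), np.int64(149)), (np.float64(-0.26), np.int64(149)), (np.float64(-0.25), np.int64(153)), (np.float64(-0.24), np.int64(150)), (np.float64(-0.23), np.int64(151)), (np.float64(-0.22), np.int64(235)), (np.float64(-0.21), np.int64(587))]
[-0.002 -0.443  0.619]
```

Emit:
carry_out([
  [[0,-0.3,0,0,0.0],[0.01,-0.567,0,0,0.0],[0.01,-0.567,0.3,0,0.0],[0.01,-0.567,0.5,0,0.0],[0.01,-0.567,0.61,0,0.0],[0.01,-0.567,0.61,0,0.0],[0.01,-0.567,0.61,0,0.0]],
])

```text
t: 14.82
tool_pos: [0.4949, -0.32, 0.0343]
tool_rot: [-3.141, 0.002, 3.039]
ft_force: [1.1, 0.2, -1.1]
finger_gap: 0.072
finger_force: 60.9
```

Emit:
carry_out([
  [[0,0,0,0,0.3],[0,0,0,0,0.4],[0,0,0,0,0.4],[0,0,-0.2,0,0.4],[0,0,-0.4,0,0.4],[0,0,-0.9,0,0.4],[0,0,-0.9,0,0.5],[0,0,-0.9,0,0.5]],
])

```text
t: 15.82
tool_pos: [0.4938, -0.3199, 0.1413]
tool_rot: [-3.142, 0.0, 3.038]
ft_force: [0.1, -0.1, -0.3]
finger_gap: 0.497
finger_force: 0.0
```

```bash
python3 - <<'E'
from m import *
st()
p=optics.read_camera("wrist"); a=p["img"]; q=optics.read_camera("side"); s=optics.read_camera("scene")
f=lambda im,r:cv2.resize(im[r[1]:r[3],r[0]:r[2]],(400,300))
cv2.imwrite("pics/c4.png",np.hstack([cv2.resize(a,(400,300)),f(q["img"],(280,220,430,360))]))
w=pts(q); 
for x,y in [(.66,.054),(.65,-.045),(.64,-.143)]:
    pass
E
```

```text
t 15.82 p [ 0.4938 -0.3199  0.1413] yaw [-1.8000e+02  1.0000e-02  1.7406e+02] F [ 0.13 -0.08 -0.34] gap 0.497 ff 0.0
```

View pics/c4.png

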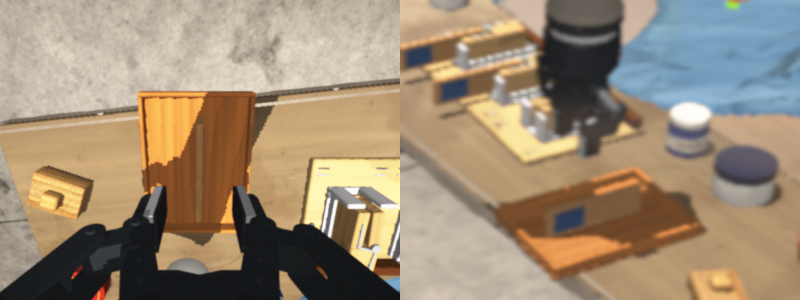

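Emit:
carry_out([
  [[-0.35,0.5,-0.2,0,0.6],[-0.7,0.9,-0.2,0,0.7],[-0.9,0.95,-0.2,0,0.7],[-0.9,0.95,-0.2,0,0.7]],
])

```text
t: 16.48
tool_pos: [0.6155, -0.214, 0.1638]
tool_rot: [3.139, -0.001, 3.044]
ft_force: [0.3, -1.1, 0.1]
finger_gap: 0.7
finger_force: 0.0
```

Emit:
carry_out([
  [[-0.2,0.4,0,0,0.7],[-0.2,0.65,0,0,0.7],[-0.2,0.65,0,0,0.7],[-0.2,0.65,0,0,0.7]],
])

```text
t: 16.98
tool_pos: [0.6438, -0.145, 0.1645]
tool_rot: [-3.14, -0.002, 3.036]
ft_force: [-0.3, -1.0, 0.7]
finger_gap: 0.7
finger_force: 0.0
```

```bash
python3 - <<'E'
from m import *
st()
p=optics.read_camera("wrist"); cv2.imwrite("pics/w5.png",p["img"]); w=pts(p)
q=w[(w[...,2]>.059)&(w[...,2]<.067)&(abs(w[...,1]+.144)<.035)&(w[...,0]<.69)&(w[...,0]>.56)][:,:2]
u=np.array([.9945,-.1045]);v=np.array([.1045,.9945])
print(len(q),np.percentile(q@u,[1,10,50,90,99]).round(4),np.percentile(q@v,[1,10,50,90,99]).round(4))
o=status.get_obs(); t=np.array(o["tool_pos"])[:2]; print("tcp u,v",t@u,t@v, "exp",np.array([.6445,-.1439])@u,np.array([.6445,-.1439])@v)
E
```

```text
t 16.98 p [ 0.6438 -0.145   0.1645] yaw [-1.7990e+02 -1.1000e-01  1.7394e+02] F [-0.29 -1.    0.74] gap 0.7 ff 0.0
5823 [0.5894 0.5974 0.6353 0.669  0.6773] [-0.095  -0.0922 -0.0787 -0.0655 -0.062 ]
tcp u,v 0.6555922087578214 -0.07737751849532991 exp 0.6559927999999999 -0.07575830000000001
```

View pics/w5.png

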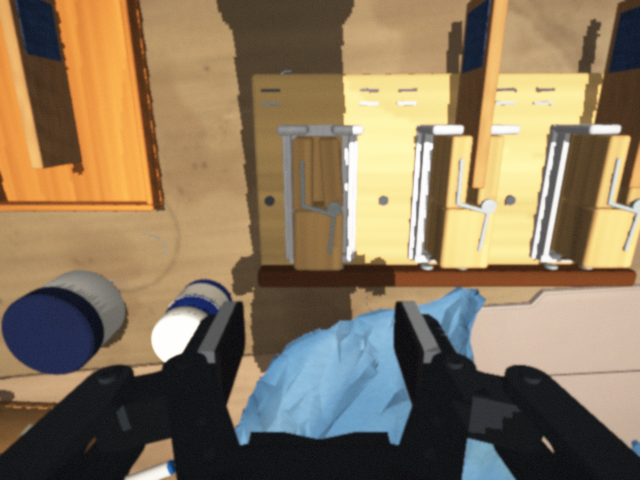

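Emit:
carry_out([
  [[0,-0.01,0.4,0,0.7],[0,-0.01,0.75,0,0.7],[0,-0.01,0.89,0,0.7],[0,-0.01,0.89,0,0.7],[0,-0.01,0.89,0,0.2],[0,-0.01,0.89,0,0.2],[0,-0.01,0.89,0,0.2],[0,-0.01,0.89,0,0.2]],
])

```text
t: 18.02
tool_pos: [0.6453, -0.1439, 0.0591]
tool_rot: [-3.141, 0.001, 3.038]
ft_force: [0.3, -0.1, 0.4]
finger_gap: 0.202
finger_force: 0.0
```

```bash
python3 -c "
from m import *
st()"
```

```text
t 18.02 p [ 0.6453 -0.1439  0.0591] yaw [-1.7999e+02  5.0000e-02  1.7407e+02] F [ 0.3  -0.14  0.4 ] gap 0.202 ff 0.0
```

```bash
python3 - <<'E'
from m import *
p=optics.read_camera("wrist"); s=optics.read_camera("scene"); q=optics.read_camera("side")
f=lambda im,r:cv2.resize(im[r[1]:r[3],r[0]:r[2]],(400,300))
cv2.imwrite("pics/c6.png",np.vstack([np.hstack([cv2.resize(p["img"],(400,300)),f(s["img"],(270,190,370,265))]),np.hstack([f(q["img"],(290,220,390,295)),f(s["img"],(200,160,400,310))])]))
E
```

```text
(no output)
```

View pics/c6.png

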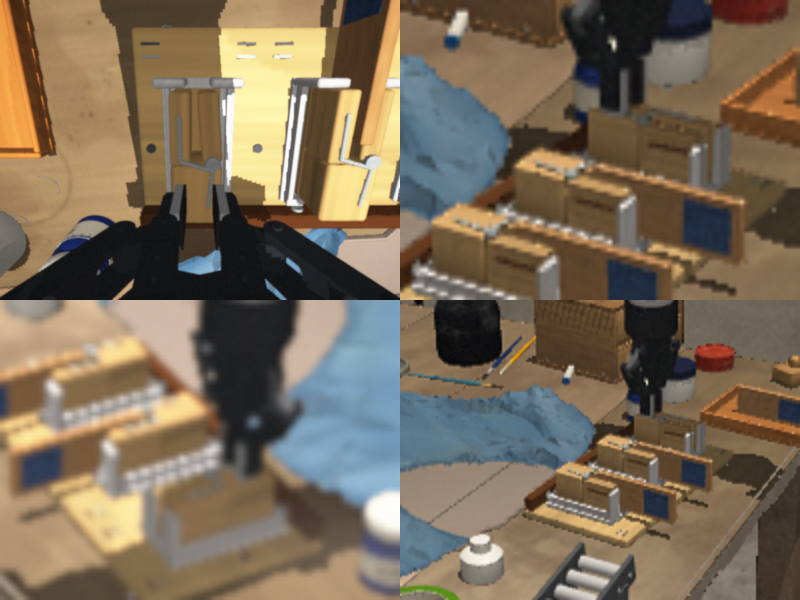

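```bash
python3 - <<'E'
from m import *
p=optics.read_camera("wrist"); w=pts(p)
for r in range(280,380,10): print(r,[tuple(w[r,c].round(3)) for c in (275,285,315,345,355)])
st()
E
```

```text
280 [(np.float64(0.628), np.float64(-0.16), np.float64(0.062)), (np.float64(0.628), np.float64(-0.156), np.float64(0.062)), (np.float64(0.629), np.float64(-0.144), np.float64(0.064)), (np.float64(0.63), np.float64(-0.132), np.float64(0.064)), (np.float64(0.651), np.float64(-0.125), np.float64(0.018))]
290 [(np.float64(0.632), np.float64(-0.161), np.float64(0.062)), (np.float64(0.632), np.float64(-0.157), np.float64(0.064)), (np.float64(0.634), np.float64(-0.145), np.float64(0.063)), (np.float64(0.635), np.float64(-0.132), np.float64(0.063)), (np.float64(0.656), np.float64(-0.126), np.float64(0.019))]
300 [(np.float64(0.637), np.float64(-0.162), np.float64(0.063)), (np.float64(0.632), np.float64(-0.156), np.float64(0.074)), (np.float64(0.638), np.float64(-0.145), np.float64(0.064)), (np.float64(0.635), np.float64(-0.133), np.float64(0.072)), (np.float64(0.635), np.float64(-0.129), np.float64(0.072))]
310 [(np.float64(0.636), np.float64(-0.16), np.float64(0.074)), (np.float64(0.633), np.float64(-0.155), np.float64(0.081)), (np.float64(0.643), np.float64(-0.146), np.float64(0.063)), (np
[... 1355 characters left out ...]
632), np.float64(-0.155), np.float64(0.113)), (np.float64(0.636), np.float64(-0.154), np.float64(0.106)), (np.float64(0.689), np.float64(-0.151), np.float64(0.031)), (np.float64(0.643), np.float64(-0.135), np.float64(0.1)), (np.float64(0.633), np.float64(-0.133), np.float64(0.113))]
370 [(np.float64(0.631), np.float64(-0.155), np.float64(0.119)), (np.float64(0.639), np.float64(-0.154), np.float64(0.107)), (np.float64(0.717), np.float64(-0.154), np.float64(0.0)), (np.float64(0.645), np.float64(-0.136), np.float64(0.102)), (np.float64(0.634), np.float64(-0.133), np.float64(0.117))]
t 18.23 p [ 0.6451 -0.1438  0.0586] yaw [1.8000e+02 1.0000e-02 1.7407e+02] F [ 0.5  -0.07 -0.21] gap 0.201 ff 0.0
```

```bash
python3 - <<'E'
from m import *
w=np.load("w2.npy").reshape(480,640,3)
for r in range(285,380,8): print(r,[tuple(w[r,c].round(3).tolist()) for c in (245,255,262,378,385,395)])
p=optics.read_camera("wrist"); w=pts(p)
print("now")
for r in range(284,312,3): print(r,[tuple(w[r,c].round(3).tolist()) for c in (268,272,276,280,284,288,292,296)])
E
```

```text
285 [(0.557, -0.189, -0.0), (0.553, -0.179, 0.012), (0.553, -0.174, 0.012), (0.562, -0.092, 0.012), (0.562, -0.087, 0.012), (0.563, -0.08, 0.012)]
293 [(0.563, -0.19, 0.0), (0.559, -0.18, 0.011), (0.56, -0.175, 0.011), (0.568, -0.092, 0.013), (0.568, -0.087, 0.013), (0.569, -0.08, 0.012)]
301 [(0.57, -0.191, -0.001), (0.51, -0.153, 0.129), (0.51, -0.151, 0.129), (0.514, -0.107, 0.13), (0.515, -0.104, 0.13), (0.575, -0.08, 0.012)]
309 [(0.509, -0.156, 0.137), (0.51, -0.153, 0.136), (0.512, -0.151, 0.132), (0.515, -0.107, 0.136), (0.514, -0.105, 0.137), (0.582, -0.081, 0.012)]
317 [(0.509, -0.155, 0.143), (0.51, -0.152, 0.142), (0.514, -0.151, 0.134), (0.516, -0.108, 0.14), (0.514, -0.106, 0.143), (0.514, -0.103, 0.143)]
325 [(0.51, -0.154, 0.147), (0.51, -0.151, 0.148), (0.518, -0.151, 0.134), (0.518, -0.108, 0.141), (0.514, -0.107, 0.148), (0.515, -0.104, 0.148)]
333 [(0.509, -0.153, 0.154), (0.512, -0.151, 0.149), (0.52, -0.151, 0.135), (0.52, -0.109, 0.143), (0.514, -0.108, 0.153), (0.515, -0.104, 0.152)]
341 [(0.509, -0.152, 0.158), (0.515, -0.151, 0.149), (0.524, -0.152, 0.135), 
[... 1909 characters left out ...]
, -0.158, 0.074), (0.632, -0.156, 0.074), (0.633, -0.155, 0.073), (0.633, -0.153, 0.075), (0.633, -0.152, 0.074)]
305 [(0.661, -0.174, 0.018), (0.656, -0.17, 0.028), (0.64, -0.162, 0.061), (0.632, -0.157, 0.077), (0.632, -0.156, 0.077), (0.632, -0.154, 0.078), (0.632, -0.153, 0.078), (0.634, -0.152, 0.075)]
308 [(0.636, -0.163, 0.072), (0.636, -0.162, 0.072), (0.636, -0.16, 0.072), (0.632, -0.157, 0.079), (0.632, -0.156, 0.079), (0.633, -0.154, 0.079), (0.632, -0.153, 0.082), (0.635, -0.152, 0.075)]
311 [(0.636, -0.163, 0.074), (0.636, -0.161, 0.074), (0.636, -0.16, 0.074), (0.632, -0.157, 0.082), (0.632, -0.156, 0.082), (0.633, -0.154, 0.081), (0.633, -0.153, 0.082), (0.636, -0.152, 0.076)]
```

Emit:
carry_out([
  [[0,0,0,0,0.7],[0,0,0,0,0.7],[0,0,0,0,0.7],[0,0,0.1,0,0.7],[0,0,0.2,0,0.7],[0,0,0.2,0,0.7],[0,0,0.2,0,0.2],[0,0,0.2,0,0.2],[0,0,0.2,0,0.2],[0,0,0.2,0,0.2]],
])

```text
t: 19.52
tool_pos: [0.6455, -0.144, 0.0351]
tool_rot: [-3.141, 0.001, 3.038]
ft_force: [0.8, -1.1, 1.3]
finger_gap: 0.388
finger_force: 60.2
```

Emit:
carry_out([
  [[0,0,-0.2,0,0.2],[0,0,-0.5,0,0.2],[0,0,-0.85,0,0.2],[0,0,-1.0,0,0.2],[0,0.3,-1.0,0,0.2],[0,0.65,-1.0,0,0.2],[0,1.0,-1.0,0,0.2],[0,1.0,-1.0,0,0.2]],
])

```text
t: 20.52
tool_pos: [0.6567, -0.0175, 0.1531]
tool_rot: [3.138, -0.003, 3.046]
ft_force: [-0.7, -0.3, -1.4]
finger_gap: 0.386
finger_force: 60.2
```

Emit:
carry_out([
  [[0.25,0.33,0,0,0.2],[0.5,0.66,0,0,0.2],[0.76,1.0,0,0,0.2],[0.76,1.0,0,0,0.2]],
])

```text
t: 21.02
tool_pos: [0.5759, 0.1091, 0.1536]
tool_rot: [3.14, -0.003, 3.046]
ft_force: [1.5, -0.6, -1.1]
finger_gap: 0.388
finger_force: 60.4
```

Emit:
carry_out([
  [[0.25,0.33,0,0.06,0.2],[0.5,0.66,0,0.12,0.2],[0.76,1.0,0,0.18,0.2],[0.76,1.0,0,0.24,0.2],[0.76,1.0,0,0.3,0.2],[0.76,1.0,0,0.36,0.2],[0.76,1.0,0,0.42,0.2],[0.76,1.0,0,0.478,0.2],[0.76,1.0,0,0.478,0.2],[0.76,1.0,0,0.478,0.2]],
])

```text
t: 22.28
tool_pos: [0.501, 0.2322, 0.1541]
tool_rot: [-3.141, 0.001, 1.538]
ft_force: [-0.3, 1.0, -1.5]
finger_gap: 0.388
finger_force: 60.5
```

```bash
python3 - <<'E'
from m import *
st()
p=optics.read_camera("wrist"); cv2.imwrite("pics/w7.png",p["img"]); w=pts(p)
for y in np.arange(.28,.58,.03):
    s=w[(abs(w[...,1]-y)<.01)&(w[...,2]>.03)&(w[...,2]<.112)&(w[...,0]>.44)&(w[...,0]<.59)]
    if len(s)>20: print(y.round(2),len(s),np.percentile(s[:,0],[1,99]).round(4),np.percentile(s[:,2],[50,98]).round(3))
print(delta([.5105,.32,.104]))
E
```

```text
t 22.27 p [0.501  0.2322 0.1541] yaw [-1.7997e+02  5.0000e-02  8.8120e+01] F [-0.3   1.05 -1.47] gap 0.388 ff 60.467305183410645
0.28 1338 [0.5248 0.5441] [0.087 0.098]
0.31 3572 [0.4781 0.5448] [0.082 0.094]
0.34 3504 [0.4791 0.5458] [0.078 0.089]
0.37 998 [0.4796 0.5464] [0.072 0.085]
[0.732 0.056 0.418]
```

View pics/w7.png

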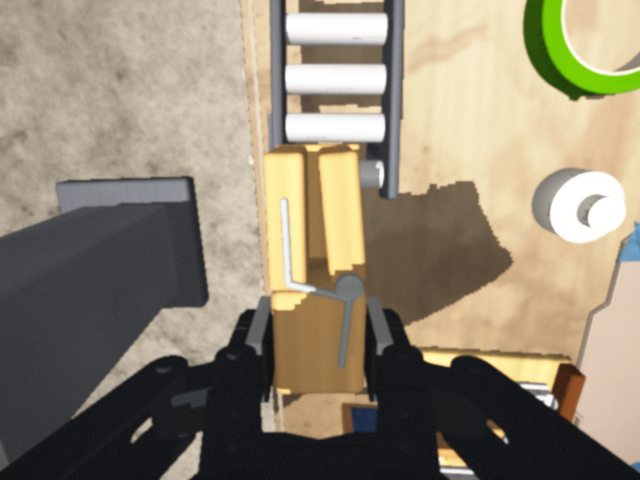

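Emit:
carry_out([
  [[0.4,0.069,0,0,0.2],[0.735,0.069,0,0,0.2],[0.735,0.069,0,0,0.2],[0.735,0.069,0.2,0,0.2],[0.735,0.069,0.36,0,0.2],[0.735,0.069,0.4,0,0.2],[0.735,0.069,0.415,0,0.2],[0.735,0.069,0.415,0,0.2]],
])

```text
t: 23.32
tool_pos: [0.5127, 0.3211, 0.1053]
tool_rot: [3.141, -0.001, 1.536]
ft_force: [-0.1, 0.1, -2.6]
finger_gap: 0.383
finger_force: 60.4
```

```bash
python3 - <<'E'
from m import *
st()
p=optics.read_camera("scene"); q=optics.read_camera("wrist")
cv2.imwrite("pics/c8.png",np.hstack([cv2.resize(p["img"][250:430,180:360],(400,400)),cv2.resize(q["img"],(400,400))]))
E
```

```text
t 23.32 p [0.5127 0.3211 0.1053] yaw [ 1.7994e+02 -4.0000e-02  8.8020e+01] F [-0.06  0.07 -2.62] gap 0.383 ff 60.40366172790527
```

View pics/c8.png

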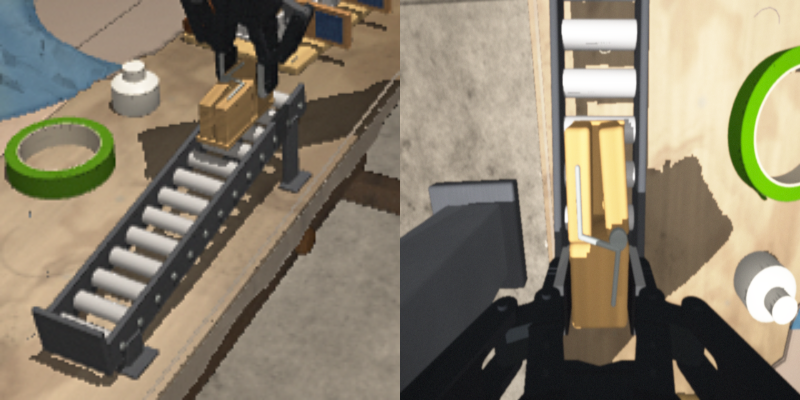

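Emit:
carry_out([
  [[0,0,0.015,0,0.2],[0,0,0.025,0,0.2],[0,0,0.025,0,0.2]],
])

```text
t: 23.8
tool_pos: [0.5121, 0.3209, 0.1016]
tool_rot: [-3.142, 0.0, 1.536]
ft_force: [-0.3, -0.2, -2.6]
finger_gap: 0.383
finger_force: 60.4
```

Emit:
carry_out([
  [[0,0,0.01,0,0.2],[0,0,0.02,0,0.2],[0,0,0.03,0,0.2],[0,0,0.03,0,0.2]],
])

```text
t: 24.3
tool_pos: [0.5123, 0.3218, 0.0997]
tool_rot: [3.141, -0.001, 1.536]
ft_force: [-2.9, -0.9, 7.0]
finger_gap: 0.384
finger_force: 61.5
```

Emit:
carry_out([
  [[0,0,-0.012,0,0.2],[0,0,-0.012,0,0.75],[0,0,-0.012,0,0.75],[0,0,-0.012,0,0.75],[0,0,-0.012,0,0.75],[0,0,-0.3,0,0.75],[0,0,-0.8,0,0.75],[0,0,-1,0,0.75],[0,0,-1,0,0.75],[0,0,-1,0,0.75],[0,0,-1,0,0.75],[0,0,-1,0,0.75]],
])

```text
t: 25.8
tool_pos: [0.5117, 0.3206, 0.2169]
tool_rot: [-3.14, 0.001, 1.536]
ft_force: [0.1, -0.1, 1.1]
finger_gap: 0.751
finger_force: 0.0
```

Emit:
carry_out([
  [[0,0,0,0,0.75],[0,0,0,0,0.75],[0,0,0,0,0.75],[0,0,0,0,0.75],[0,0,0,0,0.75],[0,0,0,0,0.75],[0,0,0,0,0.75],[0,0,0,0,0.75],[0,0,0,0,0.75],[0,0,0,0,0.75]],
])

```text
t: 27.05
tool_pos: [0.5122, 0.3209, 0.2181]
tool_rot: [3.141, 0.0, 1.536]
ft_force: [-0.3, -0.3, 0.3]
finger_gap: 0.748
finger_force: 0.0
```

```bash
python3 - <<'E'
from m import *
st()
p=optics.read_camera("scene"); q=optics.read_camera("side")
cv2.imwrite("pics/c9.png",np.hstack([cv2.resize(p["img"][180:430,180:430],(400,400)),cv2.resize(q["img"][160:380,200:420],(400,400))]))
E
```

```text
t 27.05 p [0.5122 0.3209 0.2181] yaw [179.99   0.    88.02] F [-0.35 -0.3   0.26] gap 0.748 ff 0.0
```

View pics/c9.png

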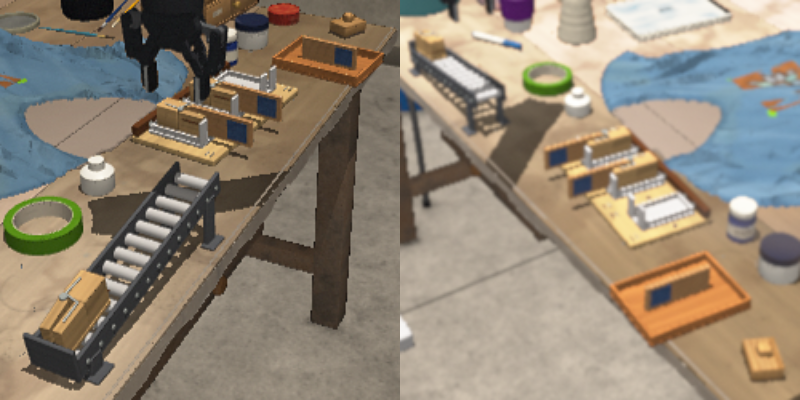

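```bash
python3 - <<'E'
from m import *
ps=[pts(optics.read_camera(c)).reshape(-1,3) for c in("scene","side")]; b=[np.load(c+".npy").reshape(-1,3) for c in("scene","side")]
a=np.vstack(ps); b=np.vstack(b)
q=a[(a[:,0]>.47)&(a[:,0]<.56)&(a[:,1]>.45)&(a[:,1]<.63)&(a[:,2]>.074)]
print("clip",len(q),np.percentile(q,[2,98],axis=0).round(3), "expect mid y",.438+.123)
for n,x in(("now",a),("before",b)):
  for y in(.063,-.036):
    s=x[(abs(x[:,1]-y)<.03)&(x[:,2]>.066)&(x[:,2]<.075)&(x[:,0]>.47)&(x[:,0]<.64)]
    print(n,len(s),np.percentile(s,[2,50,98],axis=0)[:,:2].round(3).tolist())
E
```

```text
clip 958 [[0.501 0.519 0.075]
 [0.533 0.608 0.094]] expect mid y 0.5609999999999999
now 190 [[0.515, 0.05], [0.57, 0.066], [0.628, 0.076]]
now 186 [[0.506, -0.047], [0.561, -0.034], [0.628, -0.024]]
before 187 [[0.515, 0.054], [0.569, 0.065], [0.627, 0.075]]
before 177 [[0.504, -0.048], [0.557, -0.034], [0.63, -0.024]]
```

```bash
python3 -c "
from h import *
print(robot.close_job())"
```

```text
the job is handed in; nothing more can be done
None
```

The right clip was the weak one, slipping at about 7 N: its card is in the tray and the clip stands at the lane stop. The left and middle clips held to about 9 N and are back in place. The job is handed in, but `close_job()` gave no verdict.

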